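# Seal the tasting cask with its snap cap

### The job

Close the little oak cask: lift the upturned steel beaker off the neck on top of the cask and stand it, still mouth down, on the square slate. Then set the hollow steel snap cap (the one with the knob) over the neck and press it straight down until it clicks, keep pressing so that the rubber gasket under it stays squeezed, and finish like that, with the gripper still pushing the cap down. Leave the wooden bung, the cork and the white cup where they are.

Things in the scene. Friction and masses are not known exactly. Their poses are not given: they have to be found in the camera images.
- cask: Small oak cask with steel hoops, fixed, lying on its side in a dark cradle, 250 mm long along its x axis, 172 mm across the belly, belly top 187 mm above the table. Origin on the table below its middle. On top in the middle is the steel neck.
- seat (a point): Centre of the neck's steel plate (80 mm across), on its upper face, 192 mm above the table; z up. From it rises a round stud 27 mm across, 28 mm high, its top 6 mm coned to 15 mm. Four sprung catch balls stick out 3.7 mm from its sides, centred 13 mm above the plate. A 46 mm black rubber gasket lies round the stud's foot, its top 5 mm above the plate when free.
- gasket (a joint): How far the gasket is squeezed: 0 free, 0.004 m at its hard stop; 2 N starts it, then 2.5 N per mm (12 N at the stop). Going on, the cap's rim meets the catches 18 mm above the plate and they resist with up to about 11 N; below 13 mm the push drops away, from 10 to 5 mm they pull the cap on (the click), then the rim meets the gasket.
- cap: Snap cap, steel, loose, 80 to 160 g: a hollow skirt 46 mm across, 34 mm high to its flat top, open below (mouth 30 mm wide, 30 mm deep), on the flat top a round knob 22 to 24 mm across, 26 mm high. Origin: centre of the rim's underside, z up. Starts standing on its rim on the table, left or right of the cask. On the free gasket its origin is 5 mm above seat, pressed home 1 to 4 mm.
- beaker: Upturned steel tasting beaker, loose, about 120 g, 52 mm high, 58 mm across at the mouth (below) and 54 mm at its closed end (above). It starts mouth down on the neck's plate, over the stud, which reaches 28 mm up inside it. Origin at the centre of its mouth, z up towards the closed end.
- slate: Square slab of grey slate, fixed, 130 x 130 x 6 mm, flat on the table to the far left or far right of the cask, bare. Origin at the centre of its underside.
- bung: Bystander: solid tapered wooden bung with a knob, 48 mm across, 58 mm high, loose, on the other side of the cask from the cap. Origin at its underside. Not to be used.
- cork: Bystander: bottle cork, 22 mm across, 45 mm long, lying on the table between the robot and the cask. Origin at its underside.
- cup: Bystander: white ceramic cup, 72 mm across, 70 mm high, beyond the cask. Origin at its underside.
Things that resemble listed ones, but are neither listed nor needed, are in the scene too. Of the things that look like the slate, the largest one is meant.

How it is judged:
By the outcome, as a careful person would: the job done as asked, in the order asked, and still so for the second after the job is handed in, while the arm keeps its last pose, push and grip.
It also fails if it takes over 70 s, if anything falls off the work surface, if the arm or the gripper's body presses on something with over 40 N, if the wrist force passes 120 N, or if a joint passes its speed limit or range.

### The arm

A 6-joint arm with a two-finger parallel gripper is mounted at the origin on the work surface. World frame = base frame: x ahead of the robot, y to its left, z up, the work surface at z = 0. Lengths are in m, angles in rad, forces in N, time in s.
With the tool pointing down it reaches from about 0.35 to 0.975 m from the base axis. Payload 4.9 kg.
Tool frame: the origin (TCP) lies between the finger pads; the fingertips stand 25 mm ahead of it and the grasp point (between the pads) lies 6 mm ahead of it (manip.tcp_to_tips is the z of the fingertips in the tool frame, in m); z points along the fingers, y is the line along which they close (so a half turn about z gives the same grasp; the last joint's range is limited). The gripper opens to 85 mm and grips with 20 to 120 N. Pads are 22 mm wide; open, the fingers measure 114 mm over their backs; the gripper's body (76 mm by 85 mm) begins 54 mm behind the grasp point. The pads swing forward as they close: fully open they stand 13 mm farther back than shut.
Start: joints at [1.169, 0.053, 1.613, -0, 1.476, -0.119], TCP at [0.174, 0.6, 0.256] pointing down, gripper open.
Joint ranges: [-3.01, 3.01], [-1.01, 2.22], [0.06, 2.58], [-1.02, 4.17], [0.09, 2.62], [-3.14, 3.14]. Speed limits (rad/s): [2.57, 2.57, 3.14, 3.14, 3.14, 3.14].

### API

Orientations are given as a unit quaternion [w, x, y, z].
In Python, from plant import manip gives the robot as it stands. The module is installed in compiled form; this text tells all that it offers.
- The arm moves only by the tool arm_command, never from a script. Its argument "moves" is a list of rows, each a list of 3 entries, a list of its own where there are three numbers: the opening, from -1 (shut) to 1 (fully open), then the shift along the tool's x, y, z in units of 0.15 m (1.0 is 0.15 m), then the turn about the tool's z in units of 2 pi rad (1.0 is 2 pi rad). A call has 1 to 20 rows; each row is the pose to reach, as a shift and turn from the pose commanded when the call began, along the tool's axes at that moment, turning the shorter way round; what a row does not reach only later rows make up. A row lasts 1/12 s, in which the tool goes at most 41.7 mm and 7.16 degrees, less where a joint would pass 70% of its speed; a pose out of reach is approached as far as the arm can. A call with a number of a shift or a turn outside -1 to 1 is refused whole. A call with a gripper value outside its range is refused whole. The fingers move at their own pace and stop on an object; the grip force is fixed at half the most. Time passes only in rows, so rows that repeat a pose let the fingers close. It gives the time, the measured TCP pose, the force, the opening and the grip force at its end, in the units of the state.
- manip.state(): the state, without advancing time (a new reading comes with each control period).
- manip.grab_frame(name): name is "side" or "top"; returns a dict with "frame" (400x640x3 uint8, red, green, blue), "fx", "fy", "cx", "cy" (pixels), "R" (3x3) and "t" (3): a world point X has camera coordinates R X + t. Camera axes: x right, y down, z forward; pixel columns grow to the right and rows downward; lengths in m; the calibration is good to about 2 mm. A picture is of the moment at which its call begins. There is no depth.
- manip.job_done(): hands the job in; it is judged then, once.
Trained networks look in a picture, given as the dict that the camera call returned (one of the last four; its "shot" number tells which), for a name from the list of things; names that differ only in an ending like _2 or _b are one class to them, and where a whole thing is asked for, a point or a joint stands for the part that bears it (a point fixed in the world has none). Each returns a list of dicts, best first, with "confidence" (0 to 1); they miss things now and then, are a little off and sometimes report something else, mostly with a low value. They report only what shows in the picture. A call takes as long as a camera call. They do not tell look-alikes from the thing itself.
- manip.search_frame(picture, target): "extent" ([left, top, right, bottom] in pixels, round what is visible of it).
The state is a dict: "time": time; "joint_pos": joint angles; "joint_vel": joint speeds; "joint_efforts": joint torques, N m; "tool_pos": TCP position; "tool_rot": TCP orientation; "contact_force": force on the tool from outside, world axes, zero at the start; "ft_torque": the same for the moment, N m; "gripper_width": opening from 0.0 (shut) to 1.0 (fully open); "grasp_force": force on a finger pad.
Only numpy, scipy, OpenCV 4.12 (cv2) and the standard library are available. Lean on these libraries where they do the work, as an engineer would, in place of code of your own. Each camera call takes 0.05 s, during which the arm holds its last target. There are 200 camera calls.

## Working session

There is one attempt and no reset: what is moved stays moved. The work goes in short steps, Python scripts to look and compute and a tool call to move; the robot and the scene stay as the last step left them, time stands still between calls to the robot, and variables do not carry over. Pictures are saved under pics/ and viewed, at most 10 in all, crops included, and the job is handed in when it is done.

Besides the shell and the picture viewer there is one more tool, called after "Call:" as name([rows], argument=value, ...), one row to a line, values as JSON. arm_command: Moves the arm, as the interface text tells. Shifts and turns lie within -1 to 1; 1 stands for 0.15 m of shift or 2 pi rad of turn. Its arguments: {"type":"object","properties":{"moves":{"type":"array"}},"required":["moves"]}

```bash
mkdir -p pics; cat > h.py <<'E'
import numpy as np, cv2
from plant import manip
def K(p): return np.array([[p['fx'],0,p['cx']],[0,p['fy'],p['cy']],[0,0,1.]])
def ray(p,u,v):
    R=np.array(p['R']);t=np.array(p['t']);c=-R.T@t
    return c,R.T@np.array([(u-p['cx'])/p['fx'],(v-p['cy'])/p['fy'],1])
def onz(p,u,v,z):
    c,d=ray(p,u,v);return c+d*(z-c[2])/d[2]
def proj(p,X):
    x=np.array(p['R'])@np.array(X)+np.array(p['t']);return np.array([p['fx']*x[0]/x[2]+p['cx'],p['fy']*x[1]/x[2]+p['cy']])
def save(p,n): cv2.imwrite('pics/'+n+'.png',p['frame'][:,:,::-1])
def st():
    s=manip.state();print({k:np.round(s[k],4).tolist() for k in('time','tool_pos','tool_rot','contact_force','gripper_width','grasp_force')})
    return s
E
python3 - <<'E'
from h import *
st();print(manip.tcp_to_tips)
for n in('side','top'):
    p=manip.grab_frame(n);save(p,n+'0');R=np.array(p['R']);print(n,p['fx'],p['cx'],p['cy'],(-R.T@np.array(p['t'])).round(3),R.round(3).tolist())
    for o in('cask','cap','beaker','slate','bung','cork','cup','seat'):
        try:
            for d in manip.search_frame(p,o)[:4]: print(o,round(d['confidence'],2),np.round(d['extent']).tolist())
        except Exception as e: print(o,e)
E
```

```text
{'time': 0.0, 'tool_pos': [0.1742, 0.5997, 0.2551], 'tool_rot': [-0.0003, 0.1409, 0.99, -0.001], 'contact_force': [0.1502, 0.217, -0.2796], 'gripper_width': 0.9989, 'grasp_force': 0.0}
0.025
side 467.1959277253519 327.68400457442254 201.3642198491693 [ 0.387 -0.84   0.733] [[0.984, -0.179, -0.011], [-0.105, -0.526, -0.844], [0.145, 0.832, -0.536]]
cask 0.78 [304.0, 193.0, 427.0, 290.0]
cap 0.6 [295.0, 349.0, 320.0, 382.0]
beaker 0.77 [350.0, 174.0, 377.0, 206.0]
slate 0.92 [275.0, 168.0, 311.0, 189.0]
slate 0.84 [306.0, 183.0, 350.0, 203.0]
slate 0.62 [200.0, 204.0, 239.0, 226.0]
bung 0.84 [269.0, 186.0, 279.0, 210.0]
cork 0.55 [247.0, 257.0, 272.0, 265.0]
seat 0.86 [302.0, 196.0, 427.0, 295.0]
top 477.4996154567134 313.7849563709829 196.1741296751278 [0.272 0.067 1.346] [[-0.007, -1.0, 0.004], [-0.979, 0.006, -0.206], [0.206, -0.005, -0.979]]
cask 0.7 [306.0, 115.0, 370.0, 224.0]
cap 0.62 [426.0, 226.0, 444.0, 243.0]
beaker 0.72 [327.0, 144.0, 351.0, 170.0]
beaker 0.43 [216.0, 232.0, 233.0, 246.0]
slate 0.95 [208.0, 278.0, 256.0, 317.0]
slate 0.85 [150.0, 196.0, 185.0, 238.0]
slate 0.59 [204.0, 163.0, 249.0, 206.0]
bung 0.71 [218.0, 231.0, 234.0, 246.0]
cup 0.9 [291.0, 95.0, 317.0, 128.0]
```

View pics/side0.png

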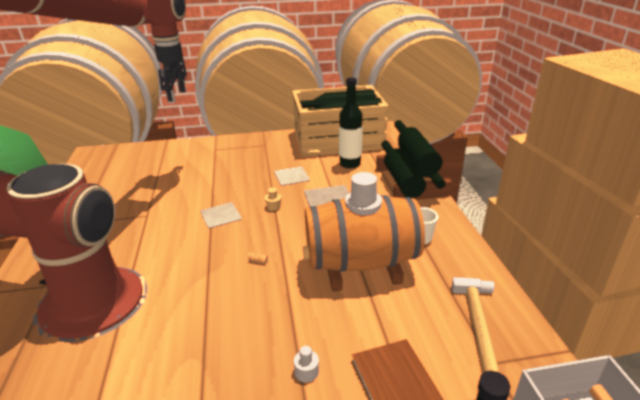

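View pics/top0.png

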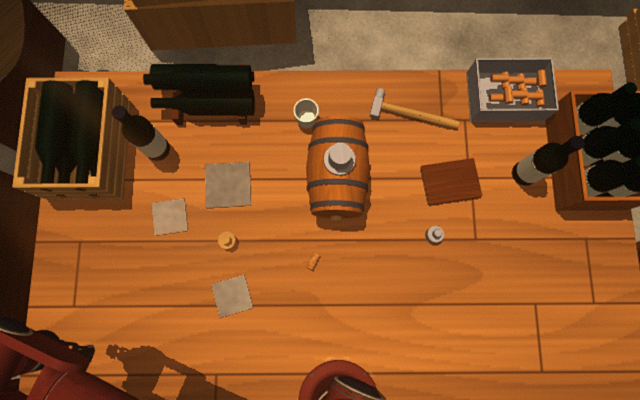

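The top view shows slate look-alikes at (228,185), (169,217) and (232,295), plus a wooden board at (451,182). The first is about 45 px across and the largest, so I choose it. The steel cap with its knob is at (435,235). The wooden bung at (227,241) is its look-alike. The beaker is on the cask at (340,157). I'll measure these and check the choices in one crop.

```bash
python3 - <<'E'
from h import *
from scipy.optimize import least_squares
T=manip.grab_frame('top');S=manip.grab_frame('side')
import pickle;pickle.dump((T,S),open('p0.pkl','wb'))
ft=T['frame'][:,:,::-1];fs=S['frame'][:,:,::-1]
def crop(f,x,y,w,h,s): return cv2.resize(f[y:y+h,x:x+w],None,fx=s,fy=s,interpolation=cv2.INTER_CUBIC)
a=crop(ft,405,215,50,37,8);b=crop(ft,305,135,50,37,8);c=crop(fs,282,342,50,37,8);d=crop(fs,338,170,50,37,8)
cv2.imwrite('pics/crop.png',np.vstack([np.hstack([a,b]),np.hstack([c,d])]))
hsv=cv2.cvtColor(ft,cv2.COLOR_BGR2HSV)
for x,y in((228,185),(169,217),(232,295)):
    w=hsv[y-32:y+32,x-32:x+32];m=(w[...,1]<95).astype(np.uint8)
    n,l,s,cc=cv2.connectedComponentsWithStats(m);i=l[32,32]
    cn=max(cv2.findContours((l==i).astype(np.uint8),0,2)[0],key=cv2.contourArea)
    pts=np.array([onz(T,u+x-32,v+y-32,.006)[:2] for u,v in cn[:,0]],np.float32)
    print(hsv[y,x],cv2.minAreaRect(pts*1000))
E
```

```text
[ 15 111 152] ((590.5745849609375, 308.7405700683594), (190.67501831054688, 183.89178466796875), 0.9501612186431885)
[ 15 105 179] ((498.1808776855469, 473.3267822265625), (190.15333557128906, 180.9417266845703), 2.4015769958496094)
[ 15 104 166] ((279.8341064453125, 288.2847900390625), (178.97470092773438, 169.62808227539062), 89.61563873291016)
```

View pics/crop.png

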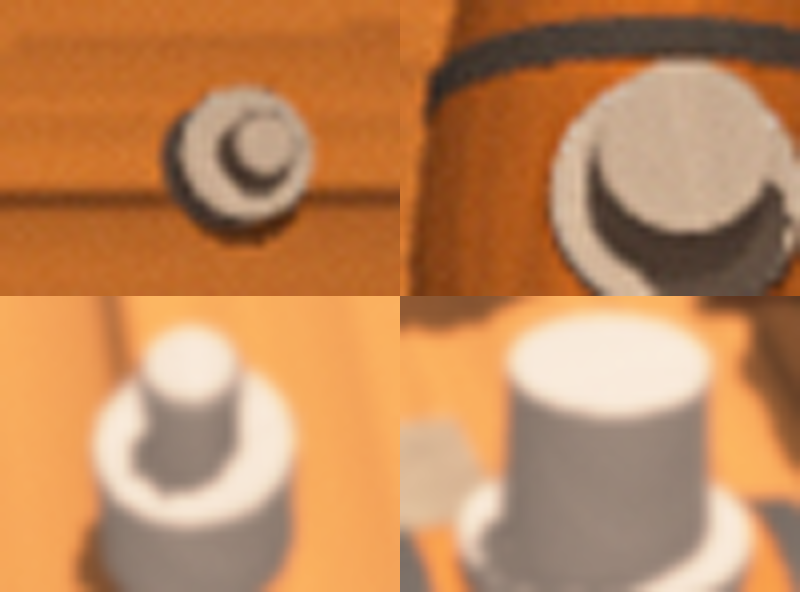

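The crop shows the hollow steel cap with its knob (knob top at top (437.4,232.7) and side (305.6,350.1)). The beaker is over the plate, with its closed end at top (340.1,153.1) and side (363.7,178.2). I'll use these points for positions and refit the slate.

```bash
python3 - <<'E'
from h import *
import pickle;T,S=pickle.load(open('p0.pkl','rb'))
for n,a,b,z in(('knobtop',(437.4,232.7),(305.6,350.1),.060),('flat',(435.3,233.9),(305.8,359.6),.034),('beaker',(340.1,153.1),(363.7,178.2),.244)):
    print(n,onz(T,*a,z).round(4),onz(S,*b,z).round(4))
lab=cv2.cvtColor(np.ascontiguousarray(T['frame'][:,:,::-1]),cv2.COLOR_BGR2LAB).astype(int)
for x,y in((228,185),(169,217),(232,295)):
    w=lab[y-32:y+32,x-32:x+32];m=(np.abs(w-w[28:37,28:37].reshape(-1,3).mean(0)).max(2)<16).astype(np.uint8)
    n,l,s,cc=cv2.connectedComponentsWithStats(m);i=l[32,32]
    cn=max(cv2.findContours((l==i).astype(np.uint8),0,2)[0],key=cv2.contourArea)
    pts=np.array([onz(T,u+x-32,v+y-32,.006)[:2] for u,v in cn[:,0]],np.float32)
    print(cv2.minAreaRect(pts*1000))
# cask axis: hoops
for n in ('cask','slate','cap','beaker'):
    for p in(T,S): print(n,[ (round(d['confidence'],2),np.round(d['extent'],1).tolist()) for d in manip.search_frame(p,n)] )
# cap knob vs table
s=st()
from scipy.spatial.transform import Rotation as Ro
q=s['tool_rot'];print(Ro.from_quat([q[1],q[2],q[3],q[0]]).as_matrix().round(3).tolist())
E
```

```text
knobtop [ 0.4388 -0.2752  0.06  ] [ 0.4415 -0.2773  0.06  ]
flat [ 0.4388 -0.2761  0.034 ] [ 0.441 -0.277  0.034]
beaker [ 0.6089 -0.0036  0.244 ] [ 0.6104 -0.0065  0.244 ]
((590.8861083984375, 307.4150390625), (130.4842071533203, 129.6212921142578), 2.2787418365478516)
((498.2940368652344, 471.3377990722656), (95.76316833496094, 93.2248306274414), 8.298663139343262)
((276.2827453613281, 286.24627685546875), (96.15220642089844, 95.70347595214844), 16.2054443359375)
cask [(0.68, [305.7, 114.4, 370.5, 222.6])]
cask [(0.71, [304.2, 195.7, 426.9, 288.8])]
slate [(0.78, [203.6, 162.7, 249.9, 208.0]), (0.74, [150.2, 196.4, 185.5, 236.2]), (0.68, [208.5, 274.3, 253.2, 316.3]), (0.32, [217.9, 232.1, 236.6, 250.9])]
slate [(0.97, [304.5, 182.2, 350.3, 206.3]), (0.71, [274.5, 170.6, 313.6, 188.1]), (0.65, [199.3, 203.6, 240.9, 229.4])]
cap [(0.52, [424.7, 227.8, 444.7, 244.2]), (0.21, [204.2, 164.8, 250.1, 208.9])]
cap [(0.91, [293.1, 346.5, 319.8, 380.4])]
beaker []
beaker [(0.8, [348.6, 172.6, 376.9, 204.1]), (0.73, [303.4, 194.3, 425.9, 292.6])]
{'time': 1.4, 'tool_pos': [0.1744, 0.6002, 0.2563], 'tool_rot': [-0.0, 0.141, 0.99, 0.0], 'contact_force': [-0.4113, 0.5897, -0.3014], 'gripper_width': 0.9966, 'grasp_force': 0.0}
[[-0.96, 0.279, -0.0], [0.279, 0.96, 0.0], [0.0, 0.0, -1.0]]
```

Call:
arm_command([
  [1,[-0.5,-0.4,-0.2],-0.02],
  [1,[-1,-0.8,-0.4],-0.045],
  [1,[-1,-0.8,-0.4],-0.045],
  [1,[-1,-0.8,-0.4],-0.045],
  [1,[-1,-0.8,-0.4],-0.045],
  [1,[-1,-0.8,-0.4],-0.045],
  [1,[-1,-0.8,-0.4],-0.045],
])

```text
time: 1.98
tool_pos: [0.2861, 0.4424, 0.3177]
tool_rot: [0.001, 0.002, 1.0, 0.001]
contact_force: [-0.4, 1.0, 1.0]
gripper_width: 1.0
grasp_force: 0.0
```

Call:
arm_command([
  [1,[-0.72,-1,0],0],
  [1,[-0.72,-1,0],0],
  [1,[-0.72,-1,0],0],
  [1,[-0.72,-1,0],0],
  [1,[-0.72,-1,0],0],
  [1,[-0.72,-1,0],0],
])

```text
time: 2.48
tool_pos: [0.3942, 0.2913, 0.3154]
tool_rot: [-0.0, 0.002, 1.0, -0.001]
contact_force: [-0.5, 0.9, 0.1]
gripper_width: 1.001
grasp_force: 0.0
```

Call:
arm_command([
  [1,[-0.72,-1,0],0],
  [1,[-0.72,-1,0],0],
  [1,[-0.72,-1,0],0],
  [1,[-0.72,-1,0],0],
  [1,[-0.72,-1,0],0],
  [1,[-0.72,-1,0],0],
])

```text
time: 2.98
tool_pos: [0.5022, 0.1419, 0.3153]
tool_rot: [-0.001, 0.001, 1.0, -0.0]
contact_force: [0.5, 0.1, -0.1]
gripper_width: 1.004
grasp_force: 0.0
```

Call:
arm_command([
  [1,[-0.71,-0.98,0],0],
  [1,[-0.71,-0.98,0],0],
  [1,[-0.71,-0.98,0],0],
  [1,[-0.71,-0.98,0],0],
  [1,[-0.71,-0.98,0],0],
  [1,[-0.71,-0.98,0],0],
  [1,[-0.71,-0.98,0],0],
  [1,[-0.71,-0.98,0],0],
])

```text
time: 3.65
tool_pos: [0.6069, -0.0016, 0.316]
tool_rot: [-0.0, -0.001, 1.0, 0.001]
contact_force: [-0.8, -0.1, 0.1]
gripper_width: 1.002
grasp_force: 0.0
```

```bash
python3 - <<'E'
from h import *
st()
fs=[]
for n,z in(('top',0),('side',0)):
    p=manip.grab_frame(n);f=np.ascontiguousarray(p['frame'][:,:,::-1]);u,v=proj(p,(.6095,-.005,.27)).astype(int)
    fs.append(cv2.resize(f[v-45:v+45,u-50:u+50],None,fx=4,fy=4,interpolation=2))
    for q in((.6095,-.005,.244),): print(n,proj(p,q)-[u-50,v-45])
cv2.imwrite('pics/c1.png',np.hstack(fs))
E
```

```text
{'time': 3.65, 'tool_pos': [0.6069, -0.0016, 0.316], 'tool_rot': [-0.0005, -0.0012, 1.0, 0.0005], 'contact_force': [-0.835, -0.1051, 0.1048], 'gripper_width': 1.0015, 'grasp_force': 0.0}
top [49.67471076 48.85603085]
side [50.12701174 55.89211528]
```

View pics/c1.png

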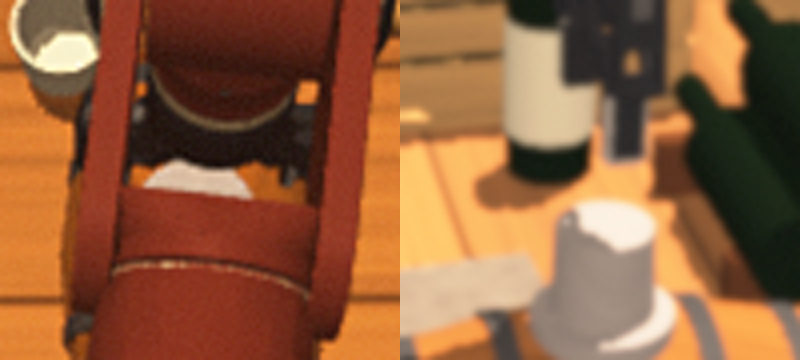

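The gripper hangs centred above the beaker (side crop: fingers at (630,90), beaker top at (612,225)). I'll descend and grip.

Call:
arm_command([
  [1,[-0.015,-0.02,0.15],0],
  [1,[-0.015,-0.02,0.3],0],
  [1,[-0.015,-0.02,0.42],0],
  [1,[-0.015,-0.02,0.5],0],
  [1,[-0.015,-0.02,0.55],0],
  [1,[-0.015,-0.02,0.57],0],
  [1,[-0.015,-0.02,0.57],0],
  [1,[-0.015,-0.02,0.57],0],
])

```text
time: 4.42
tool_pos: [0.6102, -0.0068, 0.2321]
tool_rot: [0.001, -0.0, 1.0, -0.0]
contact_force: [-0.6, 0.3, -0.1]
gripper_width: 1.001
grasp_force: 0.0
```

Call:
arm_command([
  [0.1,[0,0,0],0],
  [0,[0,0,0],0],
  [-0.3,[0,0,0],0],
  [-0.6,[0,0,0],0],
  [-1,[0,0,0],0],
  [-1,[0,0,0],0],
  [-1,[0,0,0],0],
  [-1,[0,0,0],0],
])

```text
time: 5.08
tool_pos: [0.6108, -0.0059, 0.233]
tool_rot: [0.002, -0.0, 1.0, 0.001]
contact_force: [0.8, 4.5, 6.3]
gripper_width: 0.636
grasp_force: 63.8
```

Call:
arm_command([
  [-1,[0,0,-0.08],0],
  [-1,[0,0,-0.2],0],
  [-1,[0,0,-0.35],0],
  [-1,[0,0,-0.5],0],
  [-1,[0,0,-0.5],0],
  [-1,[0,0,-0.5],0],
])

```text
time: 5.58
tool_pos: [0.6102, -0.0075, 0.3074]
tool_rot: [0.001, 0.0, 1.0, -0.001]
contact_force: [-0.3, -0.4, -1.1]
gripper_width: 0.635
grasp_force: 64.2
```

Call:
arm_command([
  [-1,[0.03,0.15,0],0],
  [-1,[0.06,0.35,0],0],
  [-1,[0.06,0.55,0],0],
  [-1,[0.06,0.75,0],0],
  [-1,[0.06,0.95,0],0],
  [-1,[0.06,1,0],0],
  [-1,[0.06,1,0],0],
])

```text
time: 6.17
tool_pos: [0.5996, 0.1446, 0.3033]
tool_rot: [-0.002, -0.001, 1.0, -0.0]
contact_force: [-0.4, -0.2, -1.1]
gripper_width: 0.63
grasp_force: 64.2
```

Call:
arm_command([
  [-1,[0.03,0.15,0],0],
  [-1,[0.06,0.35,0],0],
  [-1,[0.06,0.55,0],0],
  [-1,[0.06,0.75,0],0],
  [-1,[0.06,0.95,0],0],
  [-1,[0.06,1,0],0],
  [-1,[0.06,1,0],0],
  [-1,[0.06,1,0],0],
])

```text
time: 6.83
tool_pos: [0.5918, 0.2917, 0.3046]
tool_rot: [-0.001, 0.0, 1.0, -0.001]
contact_force: [0.0, -0.1, -1.2]
gripper_width: 0.634
grasp_force: 64.2
```

```bash
python3 - <<'E'
from h import *
st()
p=manip.grab_frame('side');f=np.ascontiguousarray(p['frame'][:,:,::-1]);cv2.imwrite('pics/c2.png',cv2.resize(f[100:280,220:440],None,fx=3,fy=3,interpolation=2))
E
```

```text
{'time': 6.8333, 'tool_pos': [0.5918, 0.2917, 0.3046], 'tool_rot': [-0.0007, 0.0003, 1.0, -0.001], 'contact_force': [0.0228, -0.0704, -1.1621], 'gripper_width': 0.6342, 'grasp_force': 64.232}
```

View pics/c2.png

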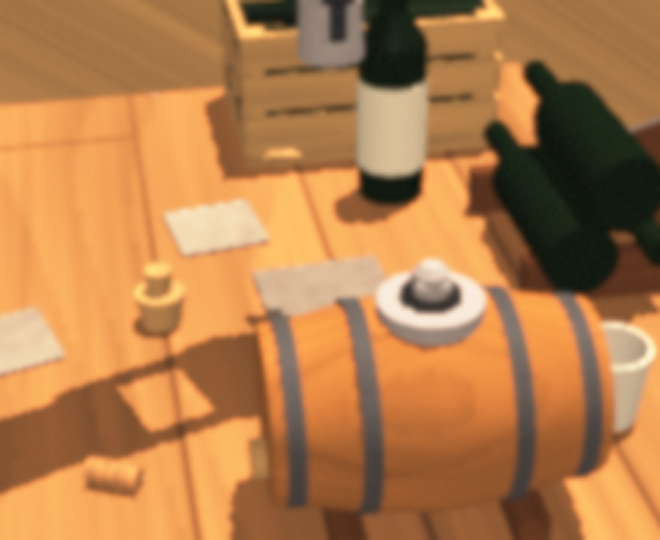

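The beaker is held mouth down at about (330,35) in the crop, the stud shows on the cask at (432,280), and the slate lies clear at (320,285). Now lowering.

Call:
arm_command([
  [-1,[0,0.05,0.1],0],
  [-1,[0,0.1,0.3],0],
  [-1,[0,0.1,0.55],0],
  [-1,[0,0.1,0.8],0],
  [-1,[0,0.1,0.95],0],
  [-1,[0,0.1,1],0],
  [-1,[0,0.1,1],0],
])

```text
time: 7.47
tool_pos: [0.5899, 0.3065, 0.1516]
tool_rot: [-0.003, 0.001, 1.0, -0.001]
contact_force: [0.4, 0.1, -0.8]
gripper_width: 0.632
grasp_force: 64.2
```

Call:
arm_command([
  [-1,[0,0,0.15],0],
  [-1,[0,0,0.35],0],
  [-1,[0,0,0.5],0],
  [-1,[0,0,0.6],0],
  [-1,[0,0,0.65],0],
  [-1,[0,0,0.66],0],
  [-1,[0,0,0.67],0],
  [-1,[0,0,0.67],0],
])

```text
time: 8.13
tool_pos: [0.593, 0.3085, 0.0573]
tool_rot: [0.001, 0.0, 1.0, 0.001]
contact_force: [-0.2, -0.1, -0.6]
gripper_width: 0.632
grasp_force: 64.2
```

Call:
arm_command([
  [-1,[0,0,0.02],0],
  [-1,[0,0,0.03],0],
  [-1,[0,0,0.04],0],
  [-1,[0,0,0.04],0],
])

```text
time: 8.47
tool_pos: [0.5916, 0.308, 0.0493]
tool_rot: [-0.0, 0.0, 1.0, -0.0]
contact_force: [-0.8, -0.1, -1.2]
gripper_width: 0.633
grasp_force: 64.2
```

Call:
arm_command([
  [-1,[0,0,0.007],0],
  [-1,[0,0,0.014],0],
  [-1,[0,0,0.014],0],
])

```text
time: 8.72
tool_pos: [0.5918, 0.3081, 0.0472]
tool_rot: [0.0, 0.0, 1.0, 0.0]
contact_force: [-0.2, 0.3, -0.3]
gripper_width: 0.632
grasp_force: 64.2
```

Call:
arm_command([
  [-1,[0,0,0.007],0],
  [-1,[0,0,0.01],0],
  [-1,[0,0,0.01],0],
])

```text
time: 8.97
tool_pos: [0.5919, 0.3081, 0.0471]
tool_rot: [-0.0, -0.0, 1.0, -0.0]
contact_force: [-3.4, -2.0, 5.4]
gripper_width: 0.63
grasp_force: 65.0
```

Contact. Release and retreat straight up.

Call:
arm_command([
  [-0.1,[0,0,0],0],
  [0.3,[0,0,0],0],
  [0.6,[0,0,0],0],
  [1,[0,0,0],0],
  [1,[0,0,0],0],
  [1,[0,0,0],0],
  [1,[0,0,0],0],
])

```text
time: 9.55
tool_pos: [0.5916, 0.308, 0.0455]
tool_rot: [-0.0, 0.0, 1.0, -0.0]
contact_force: [-0.2, 0.1, 0.3]
gripper_width: 0.998
grasp_force: 0.0
```

Call:
arm_command([
  [1,[0,0,-0.1],0],
  [1,[0,0,-0.25],0],
  [1,[0,0,-0.5],0],
  [1,[0,0,-0.75],0],
  [1,[0,0,-1],0],
  [1,[0,0,-1],0],
  [1,[0,0,-1],0],
])

```text
time: 10.13
tool_pos: [0.5938, 0.3089, 0.2016]
tool_rot: [0.004, 0.0, 1.0, 0.002]
contact_force: [-0.6, -0.5, 0.5]
gripper_width: 1.002
grasp_force: 0.0
```

Call:
arm_command([
  [1,[0.1,-0.1,-0.3],0],
  [1,[0.3,-0.3,-0.6],0],
  [1,[0.5,-0.5,-0.7],0],
  [1,[0.6,-0.8,-0.7],0],
  [1,[0.6,-1,-0.7],0],
  [1,[0.6,-1,-0.7],0],
  [1,[0.6,-1,-0.7],0],
])

```text
time: 10.72
tool_pos: [0.5007, 0.1554, 0.3007]
tool_rot: [-0.0, 0.002, 1.0, -0.0]
contact_force: [0.1, 0.6, 1.1]
gripper_width: 1.001
grasp_force: 0.0
```

```bash
python3 - <<'E'
from h import *
import pickle
st();T=manip.grab_frame('top');S=manip.grab_frame('side');pickle.dump((T,S),open('p1.pkl','wb'))
def crop(p,X,w,h,s):
    f=np.ascontiguousarray(p['frame'][:,:,::-1]);u,v=proj(p,X).astype(int);x,y=u-w//2,v-h//2;print(x,y)
    return cv2.resize(f[y:y+h,x:x+w],None,fx=s,fy=s,interpolation=2)
a=crop(T,(.61,-.005,.2),50,36,8);b=crop(S,(.61,-.005,.2),50,36,8);c=crop(T,(.591,.307,.03),100,72,4);d=crop(S,(.591,.307,.03),100,72,4)
cv2.imwrite('pics/c3.png',np.vstack([np.hstack([a,b]),np.hstack([c,d])]))
for n in('beaker','cap'):
    for p in(T,S): print(n,[ (round(d['confidence'],2),np.round(d['extent'],1).tolist()) for d in manip.search_frame(p,n)] )
E
```

```text
{'time': 10.7167, 'tool_pos': [0.5007, 0.1554, 0.3007], 'tool_rot': [-0.0001, 0.0018, 1.0, -0.0005], 'contact_force': [0.0936, 0.5504, 1.0778], 'gripper_width': 1.0014, 'grasp_force': 0.0}
314 139
337 177
176 145
278 154
beaker [(0.56, [215.5, 171.3, 224.7, 193.9])]
beaker [(0.93, [318.7, 181.4, 337.5, 200.6])]
cap [(0.63, [330.3, 153.8, 350.2, 166.4]), (0.49, [427.4, 227.9, 445.6, 244.7])]
cap [(0.95, [293.1, 347.4, 319.9, 382.4])]
```

View pics/c3.png

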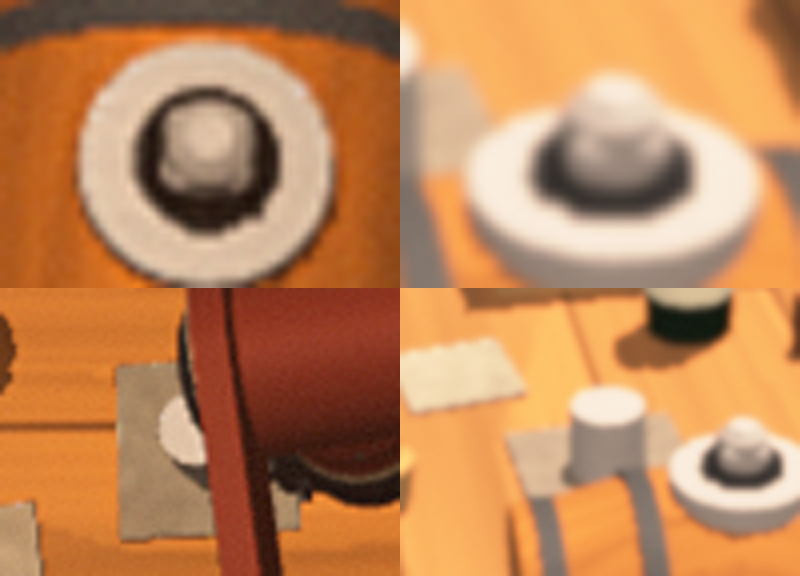

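The beaker stands mouth down on the big slate (side crop (607,435)), and the bare stud is centred in the plate (top crop (205,164), side crop (611,183)).

```bash
python3 - <<'E'
from h import *
import pickle;T,S=pickle.load(open('p1.pkl','rb'))
print('plate',onz(T,339.25,159.06,.192).round(4),onz(S,363.0,199.4,.192).round(4))
def fit(p,X,thr,w=30):
    f=p['frame'];u,v=proj(p,X).astype(int);c=cv2.cvtColor(np.ascontiguousarray(f),cv2.COLOR_RGB2HSV)[v-w:v+w,u-w:u+w]
    m=((c[...,1]<thr[0])&(c[...,2]>thr[1])).astype(np.uint8);n,l,s,_=cv2.connectedComponentsWithStats(m)
    i=1+np.argmax(s[1:,4]);cn=max(cv2.findContours((l==i).astype(np.uint8),0,1)[0],key=cv2.contourArea)
    e=cv2.fitEllipse(cv2.convexHull(cn));return (e[0][0]+u-w,e[0][1]+v-w),e[1]
for p,t in((T,(90,110)),(T,(80,90)),(S,(60,200)),(S,(40,215))):
    e,ax=fit(p,(.61,-.005,.192),t);print(np.round(e,2),np.round(ax,1),onz(p,*e,.192).round(4))
# predicted vs seen stud
for p in(T,S): print([proj(p,(.610,-.0045,z)).round(1).tolist() for z in(.192,.22)])
for z in(.01,.02,.03): print(onz(T,(426+444.5)/2,235.5,z).round(4))
E
```

```text
plate [ 0.6092 -0.0045  0.192 ] [ 0.6101 -0.008   0.192 ]
[339.27 159.28] [30.1 31.2] [ 0.6086 -0.0045  0.192 ]
[339.1  159.26] [29.9 30.9] [ 0.6087 -0.0041  0.192 ]
[363.03 198.54] [22.3 34.8] [ 0.611  -0.0046  0.192 ]
[362.99 199.19] [17.2 33.7] [ 0.6102 -0.0072  0.192 ]
[[339.2, 158.8], [339.9, 155.5]]
[[362.6, 198.6], [363.0, 187.5]]
[ 0.4374 -0.2819  0.01  ]
[ 0.4361 -0.2793  0.02  ]
[ 0.4349 -0.2767  0.03  ]
```

Call:
arm_command([
  [1,[0.05,-0.25,0],0],
  [1,[0.14,-0.6,0],0],
  [1,[0.14,-0.96,0],0],
  [1,[0.14,-0.96,0],0],
  [1,[0.14,-0.96,0],0],
  [1,[0.14,-0.96,0],0],
])

```text
time: 11.52
tool_pos: [0.4809, 0.0137, 0.3003]
tool_rot: [-0.0, 0.001, 1.0, 0.0]
contact_force: [0.6, -0.1, 0.5]
gripper_width: 1.003
grasp_force: 0.0
```

Call:
arm_command([
  [1,[0.05,-0.25,0],0],
  [1,[0.14,-0.6,0],0],
  [1,[0.14,-0.96,0],0],
  [1,[0.14,-0.96,0],0],
  [1,[0.14,-0.96,0],0],
  [1,[0.14,-0.96,0],0],
])

```text
time: 12.02
tool_pos: [0.4601, -0.1297, 0.3004]
tool_rot: [-0.0, 0.0, 1.0, 0.001]
contact_force: [-0.2, 0.3, 0.9]
gripper_width: 1.0
grasp_force: 0.0
```

Call:
arm_command([
  [1,[0.05,-0.25,0.1],0],
  [1,[0.13,-0.6,0.4],0],
  [1,[0.13,-0.96,0.7],0],
  [1,[0.13,-0.96,1],0],
  [1,[0.13,-0.96,1],0],
  [1,[0.13,-0.96,1],0],
  [1,[0.13,-0.96,1],0],
  [1,[0.13,-0.96,1],0],
])

```text
time: 12.68
tool_pos: [0.4411, -0.2726, 0.1513]
tool_rot: [0.0, -0.001, 1.0, 0.0]
contact_force: [-0.2, 0.1, 0.4]
gripper_width: 0.998
grasp_force: 0.0
```

Call:
arm_command([
  [1,[0.005,-0.025,0.15],0],
  [1,[0.005,-0.025,0.3],0],
  [1,[0.005,-0.025,0.45],0],
  [1,[0.005,-0.025,0.55],0],
  [1,[0.005,-0.025,0.59],0],
  [1,[0.005,-0.025,0.59],0],
  [1,[0.005,-0.025,0.59],0],
])

```text
time: 13.27
tool_pos: [0.4411, -0.2779, 0.0645]
tool_rot: [0.001, -0.001, 1.0, -0.001]
contact_force: [1.0, -0.8, 0.7]
gripper_width: 1.0
grasp_force: 0.0
```

Call:
arm_command([
  [0.5,[0,0,0],0],
  [0,[0,0,0],0],
  [-0.2,[0,0,0],0],
  [-0.35,[0,0,0],0],
  [-0.35,[0,0,0],0],
])

```text
time: 13.68
tool_pos: [0.4396, -0.2778, 0.0626]
tool_rot: [0.0, 0.0, 1.0, -0.0]
contact_force: [-0.5, 1.0, 0.9]
gripper_width: 0.33
grasp_force: 0.6
```

```bash
python3 - <<'E'
from h import *
st();fs=[]
for n in('top','side'):
    p=manip.grab_frame(n);f=np.ascontiguousarray(p['frame'][:,:,::-1]);u,v=proj(p,(.44,-.2765,.06)).astype(int)
    v=min(v,364);fs.append(cv2.resize(f[v-36:v+36,u-40:u+40],None,fx=5,fy=5,interpolation=2))
cv2.imwrite('pics/c4.png',np.hstack(fs))
E
```

```text
{'time': 13.6833, 'tool_pos': [0.4396, -0.2778, 0.0626], 'tool_rot': [0.0003, 0.0001, 1.0, -0.0001], 'contact_force': [-0.5326, 0.9795, 0.9138], 'gripper_width': 0.3303, 'grasp_force': 0.6125}
```

View pics/c4.png

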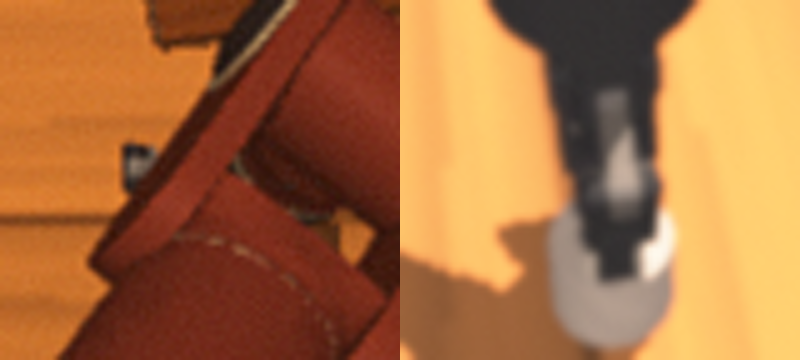

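The side crop shows the fingers straddling the knob just above the flat top, at about (615,260). Close.

Call:
arm_command([
  [-0.5,[0,0,0],0],
  [-0.7,[0,0,0],0],
  [-1,[0,0,0],0],
  [-1,[0,0,0],0],
  [-1,[0,0,0],0],
  [-1,[0,0,0],0],
])

```text
time: 14.28
tool_pos: [0.4395, -0.2776, 0.0623]
tool_rot: [0.0, 0.0, 1.0, 0.0]
contact_force: [0.2, 3.4, 3.2]
gripper_width: 0.251
grasp_force: 58.7
```

Call:
arm_command([
  [-1,[0,0,-0.1],0],
  [-1,[0,0,-0.25],0],
  [-1,[0,0,-0.5],0],
  [-1,[0,0,-0.75],0],
  [-1,[0,0,-1],0],
  [-1,[0,0,-1],0],
  [-1,[0,0,-1],0],
  [-1,[0,0,-1],0],
])

```text
time: 14.95
tool_pos: [0.4389, -0.2776, 0.2111]
tool_rot: [-0.001, 0.0, 1.0, 0.0]
contact_force: [0.8, -0.3, -1.5]
gripper_width: 0.252
grasp_force: 58.9
```

Call:
arm_command([
  [-1,[0,0,-0.2],0],
  [-1,[0,0.1,-0.45],0],
  [-1,[-0.15,0.3,-0.66],0],
  [-1,[-0.3,0.5,-0.66],0],
  [-1,[-0.5,0.75,-0.66],0],
  [-1,[-0.55,0.9,-0.66],0],
  [-1,[-0.55,0.9,-0.66],0],
  [-1,[-0.55,0.9,-0.66],0],
])

```text
time: 15.62
tool_pos: [0.5216, -0.1412, 0.3079]
tool_rot: [-0.003, -0.001, 1.0, 0.001]
contact_force: [0.3, -0.3, -1.6]
gripper_width: 0.25
grasp_force: 59.4
```

Call:
arm_command([
  [-1,[-0.1,0.15,0],0],
  [-1,[-0.25,0.35,0],0],
  [-1,[-0.4,0.6,0],0],
  [-1,[-0.5,0.8,0],0],
  [-1,[-0.58,0.91,0],0],
  [-1,[-0.58,0.91,0],0],
  [-1,[-0.58,0.91,0],0],
  [-1,[-0.58,0.91,0],0],
  [-1,[-0.58,0.91,0],0],
])

```text
time: 16.37
tool_pos: [0.6083, -0.0078, 0.3104]
tool_rot: [-0.001, 0.001, 1.0, -0.0]
contact_force: [0.2, -0.7, -2.1]
gripper_width: 0.251
grasp_force: 59.5
```

```bash
python3 - <<'E'
from h import *
fs=[]
for i in range(3):st();p=manip.grab_frame('top' if i==1 else 'side')
for n in('top','side'):
    p=manip.grab_frame(n);f=np.ascontiguousarray(p['frame'][:,:,::-1]);u,v=proj(p,(.6097,-.0055,.24)).astype(int);print(n,u-25,v-31)
    fs.append(cv2.resize(f[v-31:v+31,u-25:u+25],None,fx=8,fy=8,interpolation=2))
cv2.imwrite('pics/c5.png',np.hstack(fs))
E
```

```text
{'time': 16.3667, 'tool_pos': [0.6083, -0.0078, 0.3104], 'tool_rot': [-0.0007, 0.0011, 1.0, -0.0002], 'contact_force': [0.1888, -0.7457, -2.0748], 'gripper_width': 0.2514, 'grasp_force': 59.4801}
{'time': 16.4167, 'tool_pos': [0.6083, -0.0078, 0.3107], 'tool_rot': [-0.0004, 0.0011, 1.0, -0.0001], 'contact_force': [-0.1411, 0.5261, -1.5742], 'gripper_width': 0.2497, 'grasp_force': 59.478}
{'time': 16.4667, 'tool_pos': [0.6084, -0.0076, 0.311], 'tool_rot': [-0.0002, 0.001, 1.0, -0.0001], 'contact_force': [0.094, 0.2059, -1.9515], 'gripper_width': 0.2502, 'grasp_force': 59.4767}
top 315 122
side 338 148
```

View pics/c5.png

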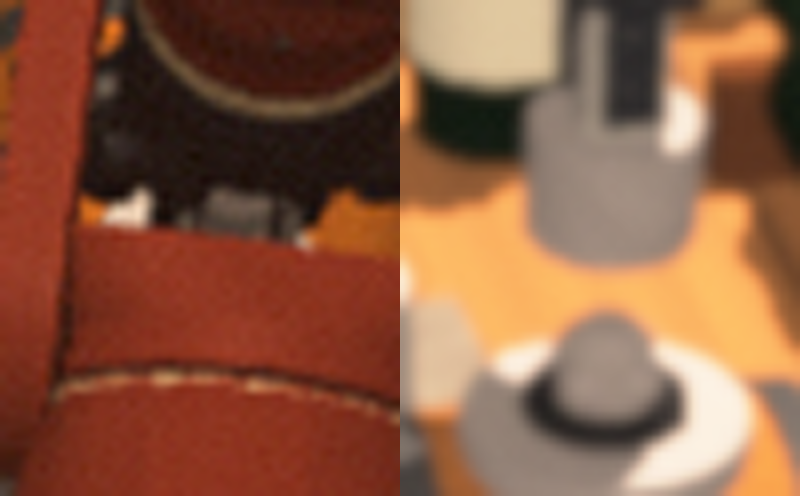

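The side crop shows the cap centred on column 614 above the stud (611) and plate (606). That matches the expected lean in x, so I'll check y from the rim's lower edge at row 268.

```bash
python3 - <<'E'
from h import *
p=manip.grab_frame('side')
a=np.linspace(0,2*np.pi,200)
def ext(x,y,z,r):
    q=np.array([proj(p,(x+r*np.cos(t),y+r*np.sin(t),z)) for t in a]);return q.min(0).round(2),q.max(0).round(2)
for y in(-.010,-.0077,-.0055,-.003): print('cap',y,ext(.6085,y,.2483,.023),'stud top',ext(.6097,y,.220,.0075),'gasket',ext(.6097,y,.197,.023),'plate',ext(.6097,y,.192,.04))
print('seen rim bottom',148+268.5/8-.5,'cap cols',338+125.5/8-.5,338+305.5/8-.5,'gasket bottom',148+447/8-.5,'gasket cols',338+125/8-.5,338+284/8-.5,'stud top',148+310/8-.5,'plate cols',338+60/8-.5,338+352/8-.5)
st()
E
```

```text
cap -0.01 (array([352.35, 172.03]), array([374.28, 182.8 ])) stud top (array([359.93, 187.01]), array([366.97, 190.62])) gasket (array([352.48, 192.41]), array([373.81, 203.69])) plate (array([344.6 , 190.37]), array([381.61, 210.08]))
cap -0.0077 (array([352.11, 171.52]), array([374.  , 182.25])) stud top (array([359.68, 186.48]), array([366.7 , 190.07])) gasket (array([352.24, 191.88]), array([373.53, 203.11])) plate (array([344.38, 189.85]), array([381.32, 209.48]))
cap -0.0055 (array([351.88, 171.04]), array([373.72, 181.73])) stud top (array([359.44, 185.97]), array([366.45, 189.55])) gasket (array([352.02, 191.37]), array([373.27, 202.57])) plate (array([344.17, 189.36]), array([381.04, 208.92]))
cap -0.003 (array([351.61, 170.49]), array([373.41, 181.14])) stud top (array([359.16, 185.39]), array([366.16, 188.96])) gasket (array([351.76, 190.8 ]), array([372.97, 201.95])) plate (array([343.93, 188.8 ]), array([380.73, 208.28]))
seen rim bottom 181.0625 cap cols 353.1875 375.6875 gasket bottom 203.375 gasket cols 353.125 373.0 stud top 186.25 plate cols 345.0 381.5
{'time': 16.6667, 'tool_pos': [0.6088, -0.0067, 0.3114], 'tool_rot': [0.0001, 0.0005, 1.0, -0.0], 'contact_force': [-0.0664, -0.7585, -1.5518], 'gripper_width': 0.2568, 'grasp_force': 59.4749}
```

Call:
arm_command([
  [-1,[0,0,0.04],0],
  [-1,[0,0,0.1],0],
  [-1,[0,0,0.16],0],
  [-1,[0,0,0.2],0],
  [-1,[0,0,0.21],0],
  [-1,[0,0,0.22],0],
  [-1,[0,0,0.23],0],
  [-1,[0,0,0.23],0],
])

```text
time: 17.33
tool_pos: [0.609, -0.0062, 0.2767]
tool_rot: [0.0, 0.0, 1.0, -0.0]
contact_force: [-0.7, 0.0, -1.3]
gripper_width: 0.251
grasp_force: 59.5
```

Call:
arm_command([
  [-1,[0,0,0.007],0],
  [-1,[0,0,0.014],0],
  [-1,[0,0,0.02],0],
  [-1,[0,0,0.02],0],
])

```text
time: 17.67
tool_pos: [0.6089, -0.0062, 0.2737]
tool_rot: [0.0, 0.0, 1.0, 0.0]
contact_force: [0.7, 0.4, -1.4]
gripper_width: 0.251
grasp_force: 59.5
```

No side force, so it's centred on the stud. Continue into the catches.

Call:
arm_command([
  [-1,[0,0,0.007],0],
  [-1,[0,0,0.014],0],
  [-1,[0,0,0.021],0],
  [-1,[0,0,0.028],0],
  [-1,[0,0,0.028],0],
])

```text
time: 18.08
tool_pos: [0.6093, -0.0059, 0.2704]
tool_rot: [0.001, -0.0, 1.0, 0.0]
contact_force: [-0.2, 1.1, 2.6]
gripper_width: 0.253
grasp_force: 60.2
```

Call:
arm_command([
  [-1,[0,0,0.007],0],
  [-1,[0,0,0.014],0],
  [-1,[0,0,0.021],0],
  [-1,[0,0,0.028],0],
  [-1,[0,0,0.028],0],
])

```text
time: 18.5
tool_pos: [0.6102, -0.0059, 0.2691]
tool_rot: [0.003, -0.0, 1.0, 0.0]
contact_force: [-0.9, 1.2, 10.4]
gripper_width: 0.25
grasp_force: 61.2
```

Call:
arm_command([
  [-1,[0,0,0.007],0],
  [-1,[0,0,0.014],0],
  [-1,[0,0,0.02],0],
  [-1,[0,0,0.02],0],
])

```text
time: 18.83
tool_pos: [0.6095, -0.0056, 0.264]
tool_rot: [0.001, -0.0, 1.0, 0.001]
contact_force: [0.9, 2.9, 0.5]
gripper_width: 0.248
grasp_force: 60.4
```

Call:
arm_command([
  [-1,[0,0,0.007],0],
  [-1,[0,0,0.014],0],
  [-1,[0,0,0.02],0],
  [-1,[0,0,0.02],0],
])

```text
time: 19.17
tool_pos: [0.6087, -0.0058, 0.2583]
tool_rot: [-0.001, -0.0, 1.0, 0.0]
contact_force: [1.4, 5.0, -3.0]
gripper_width: 0.253
grasp_force: 59.8
```

Call:
arm_command([
  [-1,[0,0.005,0.007],0],
  [-1,[0,0.01,0.014],0],
  [-1,[0,0.01,0.02],0],
  [-1,[0,0.01,0.02],0],
])

```text
time: 19.5
tool_pos: [0.6092, -0.0053, 0.2573]
tool_rot: [0.0, 0.0, 1.0, -0.001]
contact_force: [0.3, 1.2, 4.7]
gripper_width: 0.25
grasp_force: 59.8
```

Call:
arm_command([
  [-1,[0,0,0.007],0],
  [-1,[0,0,0.014],0],
  [-1,[0,0,0.014],0],
])

```text
time: 19.75
tool_pos: [0.6093, -0.0053, 0.2559]
tool_rot: [0.001, 0.0, 1.0, -0.001]
contact_force: [-0.8, 0.8, 7.9]
gripper_width: 0.25
grasp_force: 59.9
```

Call:
arm_command([
  [-1,[0,0,0.007],0],
  [-1,[0,0,0.014],0],
  [-1,[0,0,0.02],0],
  [-1,[0,0,0.02],0],
  [-1,[0,0,0.02],0],
])

```text
time: 20.17
tool_pos: [0.6097, -0.0052, 0.2549]
tool_rot: [0.002, 0.0, 1.0, -0.001]
contact_force: [-4.2, 0.5, 11.8]
gripper_width: 0.253
grasp_force: 60.2
```

```bash
python3 - <<'E'
from h import *
fs=[]
for X in((.6097,-.0055,.22),(.591,.307,.03)):
    p=manip.grab_frame('side');st();f=np.ascontiguousarray(p['frame'][:,:,::-1]);u,v=proj(p,X).astype(int)
    fs.append(cv2.resize(f[v-31:v+31,u-25:u+25],None,fx=8,fy=8,interpolation=2))
cv2.imwrite('pics/c6.png',np.hstack(fs))
E
```

```text
{'time': 20.2167, 'tool_pos': [0.6097, -0.0052, 0.2549], 'tool_rot': [0.0017, 0.0001, 1.0, -0.0007], 'contact_force': [-4.0878, 1.4986, 11.0986], 'gripper_width': 0.2485, 'grasp_force': 60.1522}
{'time': 20.2667, 'tool_pos': [0.6097, -0.0052, 0.2549], 'tool_rot': [0.0017, 0.0001, 1.0, -0.0007], 'contact_force': [-3.4801, 0.9751, 11.7485], 'gripper_width': 0.2591, 'grasp_force': 60.1528}
```

View pics/c6.png

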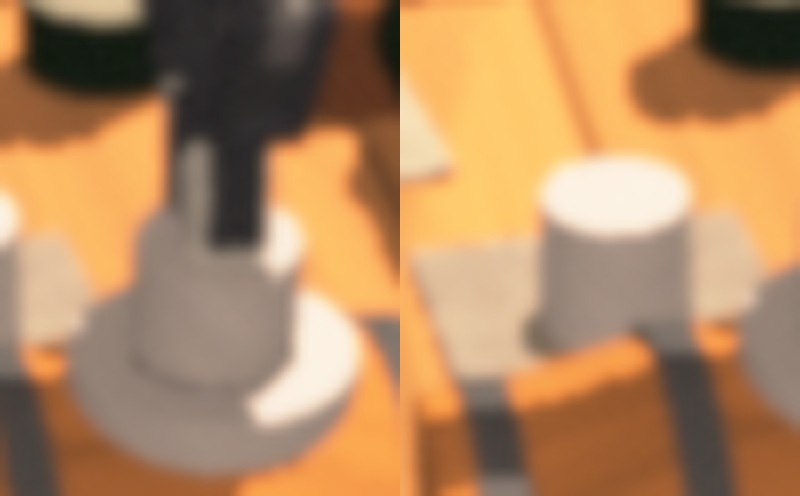

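The cap sits square and home on the plate (crop (215,290)), and the beaker stands on the slate (crop (615,250)). One small extra push to hold it firmly at the stop.

Call:
arm_command([
  [-1,[0.004,0,0.007],0],
  [-1,[0.008,0,0.014],0],
  [-1,[0.008,0,0.014],0],
  [-1,[0.008,0,0.014],0],
  [-1,[0.008,0,0.014],0],
])

```text
time: 20.68
tool_pos: [0.6094, -0.0052, 0.2548]
tool_rot: [0.003, 0.0, 1.0, -0.001]
contact_force: [-2.9, 1.8, 16.9]
gripper_width: 0.249
grasp_force: 60.4
```

The height no longer changes while the force rises, so the gasket is at its stop under about 17 N. Handing in.

```bash
python3 -c "
from h import *
print(manip.job_done());st()"
```

```text
the job is handed in; nothing more can be done
None
the job is handed in; nothing more can be done
```

The job is handed in (no verdict was returned): the beaker stands mouth down on the large slate, and the snap cap is clicked onto the neck with the gripper still pressing it down at about 17 N.

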